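# Put three battery packs onto the right wireless chargers

### The job

The three battery packs have been left on the wrong wireless chargers: the small pack belongs on the round charger, the middle-sized pack on the square one and the large pack on the long one with the fans. Swap them round, parking a pack on the free rubber mat while you do, so that each ends lying flat in the middle of its own charger's pad, slide block up, squared up with the charger's edges on the square one and lengthwise on the long one. Set the packs down, do not drop them, and leave the spray can, the mug and the roll of tape standing where they are.

Things in the scene. Friction and masses are not known exactly. Their poses are not given: they have to be found in the camera images.
- small_pack: the smallest of three black cordless-tool battery packs, loose, about 0.24 kg: a block 70 long (its x) x 48 wide (its y) x 28 mm high with straight sides, and on top of it a narrower slide block 54 x 30 mm, 12 mm high, so 40 mm overall; it lies flat on its underside, slide block up. Grip it across the 48 mm sides. Origin: centre of the underside; z up
- middle_pack: the middle-sized of three black cordless-tool battery packs, loose, about 0.42 kg: a block 90 long (its x) x 54 wide (its y) x 44 mm high with straight sides, and on top of it a narrower slide block 74 x 36 mm, 12 mm high, so 56 mm overall; it lies flat on its underside, slide block up. Grip it across the 54 mm sides. Origin: centre of the underside; z up
- large_pack: the largest of three black cordless-tool battery packs, loose, about 0.68 kg: a block 114 long (its x) x 60 wide (its y) x 56 mm high with straight sides, and on top of it a narrower slide block 98 x 42 mm, 12 mm high, so 68 mm overall; it lies flat on its underside, slide block up. Grip it across the 60 mm sides. Origin: centre of the underside; z up
- round_charger: grey puck-shaped wireless charger, 112 mm across, fixed to the bench; its whole flat top, 26 mm above the bench, is the pad, with a ring mark in the middle. Origin: on the bench under the pad's centre; x points to where its lead leaves
- square_charger: grey square wireless charger, 116 x 116 mm, fixed to the bench; its whole flat top, 26 mm above the bench, is the pad, with a ring mark in the middle. Origin: on the bench under the pad's centre; x and y along its edges, x to where its lead leaves
- long_charger: grey oblong wireless charger, 186 (its x) x 108 mm (its y), fixed to the bench: a flat pad 26 mm above the bench from x = -67 to +70 mm, with a ring mark in the middle, and behind it, from x = 70 to 118 mm, a raised block with two round fan grilles, 59 mm above the bench. Origin: on the bench under the ring mark's centre; x along its length towards the fan block
- mat: black ribbed rubber mat, 150 (its x) x 110 mm (its y), 4 mm thick, fixed to the bench and free at the start: the parking spot. Origin: on the bench under its centre
- spray_can: bystander: white and green spray can with a black cap, 53 mm across, 144 mm tall, standing loose. Origin: centre of its foot
- mug: bystander: white mug, 78 mm across with a handle on its +y side, 90 mm tall, standing loose. Origin: centre of its foot
- tape_roll: bystander: roll of black tape lying flat and loose, 84 mm across, 24 mm high. Origin: centre of its underside

How it is judged:
By the outcome, as a careful person would: the job done as asked, in the order asked, and still so for the second after the job is handed in, with the robot touching nothing.
It also fails if it takes over 112 s, if anything falls off the work surface, if the arm or the gripper's body presses on something with over 40 N, if the wrist force passes 120 N, or if a joint passes its speed limit or range.

### The arm

A 6-joint arm with a two-finger parallel gripper is mounted at the origin on the work surface. World frame = base frame: x ahead of the robot, y to its left, z up, the work surface at z = 0. Lengths are in mm, angles in degrees, forces in N, time in s.
With the tool pointing down it reaches from about 300 to 850 mm from the base axis. Payload 4.2 kg.
Tool frame: the origin (TCP) lies midway between the tips of the shut fingers; the grasp point (between the pads) lies pinch_z behind it (pinch_z is the distance from the TCP to the grasp point, in mm); z points along the fingers, y is the line along which they close (so a half turn about z gives the same grasp; the last joint's range is limited). The gripper opens to 91 mm and grips with 3 to 60 N. Pads are 32 mm wide; open, the fingers measure 118 mm over their backs; the gripper's body (76 mm by 178 mm) begins 60 mm behind the grasp point.
Start: joints at [69.901, 18.312, 89.639, -0, 72.044, -1.146], TCP at [186.763, 543.841, 213.976] pointing down, gripper open.
Joint ranges: [-177.97, 177.97], [-48.28, 115.42], [12.27, 149.76], [-77.06, 257.06], [2.81, 150.46], [-146.56, 146.56]. Speed limits (degrees/s): [147.25, 147.25, 180, 180, 180, 180].

### API

Orientations are given as [roll, pitch, yaw] about the fixed x, y, z axes, in that order (R = Rz(yaw) Ry(pitch) Rx(roll)).
In Python, from workcell import state, grab_frame, job_done, masks_of, landmark_of, pinch_z gives the robot as it stands. The module is installed in compiled form; this text tells all that it offers.
- The arm moves only by the tool move_arm, never from a script. Its argument "plan" is a list of rows, each an object of numbers: "x", "y", "z": the shift along the tool's x, y, z in mm; "rx", "ry", "rz": the turn, a rotation vector about the tool's x, y, z in rad. A call has 1 to 10 rows; each row shifts and turns the commanded pose from where the row before left it, along the tool's axes as they then stand; what a row does not reach is not made up. A row lasts 1/10 s, in which the tool goes at most 50 mm and 8.59 degrees, less where a joint would pass 70% of its speed; a pose out of reach is approached as far as the arm can. A call is refused whole if a number of a shift passes 50 or a number of a turn 0.15, either way. A call with a gripper value outside its range is refused whole. "grip" is the opening, from 0 (shut) to 1 (fully open), set as the call begins (left out, the last holds). The fingers move at their own pace and stop on an object; "squeeze" is the grip in N (left out, the last holds). Time passes only in rows, so rows that do not move let the fingers close. It gives the time, the measured TCP pose, the force, the opening and the grip force at its end, in the units of the state.
- state(): the state, without advancing time (a new reading comes with each control period).
- grab_frame(name): name is "side" or "top"; returns a dict with "img" (480x640x3 uint8, red, green, blue), "z_map" (480x640 float32, mm along the optical axis (not along the pixel's ray), 0 where there is no reading), "fx", "fy", "cx", "cy" (pixels), "rvec" (rotation vector, rad) and "tvec" (3), from world to camera coordinates, as OpenCV has them. Camera axes: x right, y down, z forward; pixel columns grow to the right and rows downward; lengths in mm; the calibration is good to about 2 mm. A picture is of the moment at which its call begins.
- job_done(): hands the job in; it is judged then, once.
Trained networks look in the newest picture that a camera, given by its name, has taken for a name from the list of things; names that differ only in an ending like _2 or _b are one class to them, and where a whole thing is asked for, a point or a joint stands for the part that bears it (a point fixed in the world has none). Each returns a list of dicts, best first, with "p" (0 to 1); they miss things now and then, are a little off and sometimes report something else, mostly with a low value. They report only what shows in the picture. A call takes as long as a camera call.
- masks_of(camera, label): "pixels" (480x640 bool, what is visible of it) and "box" ([centre column, centre row, width, height] in pixels, round what is visible of it).
- landmark_of(camera, label): "point" ([column, row] in pixels: a listed point, or the origin of a listed thing).
The state is a dict: "time_s": time; "qpos": joint angles; "qvel": joint speeds; "effort": joint torques, N m; "ee_pos": TCP position; "ee_rot": TCP orientation; "force": force on the tool from outside, world axes, zero at the start; "torque": the same for the moment, N m; "gripper_width": finger opening in mm; "gripper_force": force on a finger pad.
Only numpy, scipy, OpenCV 4.12 (cv2) and the standard library are available. Lean on these libraries where they do the work, as an engineer would, in place of code of your own. Each camera call takes 0.05 s, during which the arm holds its last target. There are 200 camera calls.

## Working session

There is one attempt and no reset: what is moved stays moved. The work goes in short steps, Python scripts to look and compute and a tool call to move; the robot and the scene stay as the last step left them, time stands still between calls to the robot, and variables do not carry over. Pictures are saved under pics/ and viewed, at most 14 in all, crops included, and the job is handed in when it is done.

Besides the shell and the picture viewer there is one more tool, called after "Call:" by a JSON object that holds its "op" and its "data". move_arm: Moves the arm, as the interface text tells. Its arguments: {"type":"object","properties":{"plan":{"type":"array","items":{"type":"object","properties":{"x":{"type":"number"},"y":{"type":"number"},"z":{"type":"number"},"rx":{"type":"number"},"ry":{"type":"number"},"rz":{"type":"number"}}}},"grip":{"type":"number"},"squeeze":{"type":"number"}},"required":["plan"]}

```bash
mkdir -p pics; cat > h.py <<'E'
import numpy as np, cv2
from workcell import *
def cam(n):
    f=grab_frame(n); f['R']=cv2.Rodrigues(np.array(f['rvec'],float))[0]; f['t']=np.array(f['tvec'],float).ravel(); return f
def cloud(f):
    v,u=np.mgrid[:480,:640]; z=f['z_map'].astype(float)
    c=np.stack([(u-f['cx'])/f['fx']*z,(v-f['cy'])/f['fy']*z,z],-1)
    w=(c-f['t'])@f['R']; w[z<=0]=np.nan; return w
def ray(f,p,h):
    d=f['R'].T@np.array([(p[0]-f['cx'])/f['fx'],(p[1]-f['cy'])/f['fy'],1]); o=-f['R'].T@f['t']
    return o+d*(h-o[2])/d[2]
E
python3 - <<'E'
from h import *
s=state(); print({k:np.round(v,2) for k,v in s.items()},pinch_z)
for n in('top','side'):
    f=cam(n); cv2.imwrite(f'pics/{n}0.png',f['img'][:,:,::-1]); w=cloud(f)
    print(n,'cam at',(-f['R'].T@f['t']).round())
    for l in 'small_pack middle_pack large_pack round_charger square_charger long_charger mat spray_can mug tape_roll'.split():
        m=masks_of(n,l); k=landmark_of(n,l)
        for d in m[:2]:
            P=w[d['pixels']]; P=P[~np.isnan(P[:,0])]
            zt=np.percentile(P[:,2],95) if len(P) else 0
            print(l,round(d['p'],2),np.round(d['box']),'med',np.median(P,0).round(),'z95',zt.round(1))
        print('   lm',[(np.round(d['point']),round(d['p'],2)) for d in k[:2]])
E
```

```text
{'time_s': np.float64(0.0), 'qpos': array([69.9 , 18.35, 89.71, -0.  , 72.04, -1.15]), 'qvel': array([-0.01, -0.04, -0.03, -0.08, -0.06, -0.05]), 'effort': array([  0.  , -41.25, -23.2 ,   0.07,   0.05,  -0.  ]), 'ee_pos': array([186.6 , 543.36, 213.15]), 'ee_rot': array([-179.9 ,   -0.  ,  161.05]), 'force': array([ 0.29, -0.05, -0.21]), 'torque': array([-0.03, -0.01,  0.02]), 'gripper_force': np.float64(0.0), 'gripper_width': np.float64(91.35)} 18.8
top cam at [ 409.    0. 1024.]
small_pack 0.77 [376. 289.  33.  42.] med [ 502. -122.   65.] z95 69.5
   lm [(array([376., 288.]), 0.97)]
middle_pack 0.81 [261. 244.  41.  60.] med [586.  89.  81.] z95 85.5
middle_pack 0.56 [460. 258.  58.  73.] med [ 551. -251.   26.] z95 29.8
   lm [(array([261., 241.]), 0.66)]
large_pack 0.6 [464. 265.  44.  64.] med [ 542. -276.   93.] z95 97.6
   lm [(array([460., 268.]), 0.69), (array([369., 286.]), 0.54)]
round_charger 0.98 [459. 258.  55.  68.] med [ 551. -250.   26.] z95 29.8
   lm [(array([459., 274.]), 0.56)]
square_charger 0.59 [373. 281.  68.  86.] med [ 510. -105.   27.] z95 30.9
   lm [(a
[... 1150 characters left out ...]
.56)]
square_charger 0.61 [333. 233.  75.  42.] med [512. -81.  26.] z95 28.3
   lm [(array([340., 236.]), 0.88)]
long_charger 0.69 [275. 294. 123.  83.] med [649. 115.  27.] z95 61.1
long_charger 0.54 [401. 312.  51.  45.] med [398. 120.  21.] z95 25.6
   lm [(array([292., 307.]), 0.69)]
mat 0.6 [358. 412. 121.  85.] med [476. 303.   4.] z95 6.2
   lm []
spray_can 0.7 [231. 210.  37.  70.] med [730. -81.  84.] z95 144.5
   lm []
mug 0.79 [391. 180.  52.  50.] med [ 396. -267.   59.] z95 89.3
mug 0.31 [343. 215.  35.  27.] med [ 504. -109.   54.] z95 67.5
   lm [(array([394., 196.]), 0.86)]
tape_roll 0.62 [402. 313.  53.  46.] med [399. 118.  22.] z95 25.6
   lm [(array([400., 316.]), 0.85)]
```

View images.

View pics/top0.png

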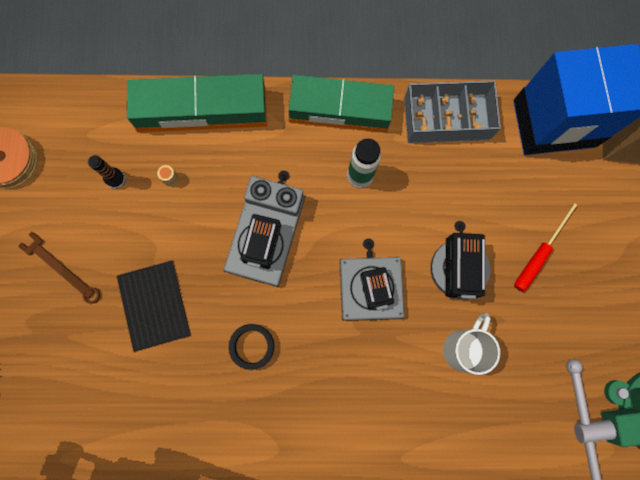

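View pics/side0.png

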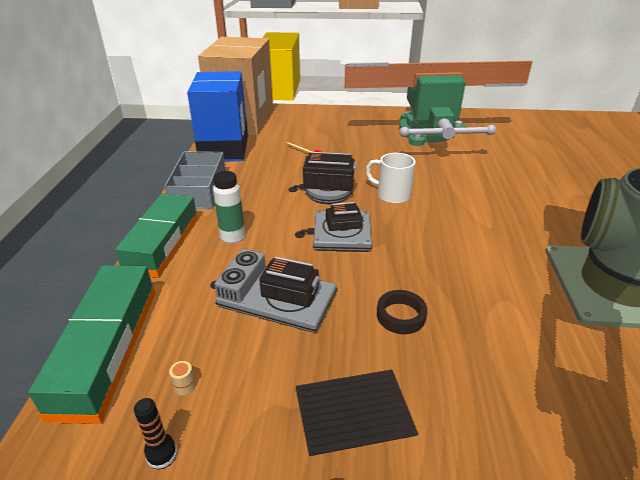

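```bash
cat >> h.py <<'E'
def rects(f,regs):
    w=cloud(f)
    for name,(x,y,r,z0,z1) in regs.items():
        m=(np.hypot(w[...,0]-x,w[...,1]-y)<r)&(w[...,2]>z0)&(w[...,2]<z1)
        n,L,st,_=cv2.connectedComponentsWithStats(m.astype(np.uint8))
        if n<2: print(name,'none'); continue
        P=w[L==1+st[1:,4].argmax()]
        (c,sz,a)=cv2.minAreaRect(P[:,:2].astype(np.float32))
        if sz[0]<sz[1]: sz=sz[::-1]; a+=90
        a=(a+90)%180-90
        print(name,'c',np.round(c,1),'size',np.round(sz,1),'long-axis ang',round(a,1),'z',np.median(P[:,2]).round(1),len(P))
E
python3 - <<'E'
from h import *
R={'small_top':(502,-122,70,60,75),'small_all':(502,-122,70,40,75),'mid_top':(586,89,80,76,92),'mid_all':(586,89,75,45,92),
'large_top':(542,-276,80,88,104),'large_all':(542,-276,80,50,104),'round':(545,-265,90,18,33),'square':(507,-118,100,18,33),
'long':(600,85,140,18,33),'fan':(680,70,120,50,66),'mat':(473,297,110,2.5,12),'tape':(396,109,70,15,35)}
for n in('top','side'):
    print(n); rects(cam(n),R)
E
```

```text
top
small_top c [ 505.2 -124.7] size [54.1 36.4] long-axis ang 13.0 z 67.2 580
small_all c [ 503.6 -124.7] size [75.1 49.1] long-axis ang 12.4 z 65.0 1050
mid_top c [589.5  91.4] size [74.1 42.7] long-axis ang -13.5 z 83.2 943
mid_all c [588.4  91.2] size [95.1 54.8] long-axis ang -13.5 z 81.6 1545
large_top c [ 545.8 -285.2] size [98.5 48.4] long-axis ang -2.5 z 95.3 1457
large_all c [ 544.4 -285.3] size [118.8  61.3] long-axis ang -2.8 z 93.9 2396
round c [ 548.1 -245.1] size [92.2 25.3] long-axis ang -1.7 z 27.0 497
square c [ 509.7 -117.4] size [120.8 116.7] long-axis ang 2.0 z 27.1 2683
long c [612.8  87.4] size [185.3 109.2] long-axis ang -15.5 z 27.0 2539
fan c [679.7  68.6] size [104.5  49.3] long-axis ang 74.8 z 60.5 1406
mat c [476.5 297.6] size [179.4 137. ] long-axis ang 13.6 z 5.3 4527
tape c [399.1 107.2] size [83.2 81.7] long-axis ang 89.9 z 25.0 837
side
small_top c [ 504.5 -125.3] size [54.6 41.7] long-axis ang 10.5 z 66.5 301
small_all c [ 502.8 -122.6] size [73.8 49.7] long-axis ang 12.8 z 55.5 758
mid_top c [588.9  90.8] size [73.5 45. ] long-axis ang -14.1 z 82.4 794
mid_all c [588.   93.3] size [95.  55.5] long-axis ang -12.8 z 71.2 1882
large_top c [ 544.5 -286.2] size [97.8 55.2] long-axis ang -4.5 z 94.5 510
large_all c [ 543.6 -283.2] size [119.4  63. ] long-axis ang -1.1 z 81.9 1429
round c [ 545.3 -249.7] size [111.2  40.5] long-axis ang 2.5 z 26.2 395
square c [ 506.9 -116.1] size [120.6 117.1] long-axis ang -86.3 z 26.5 1342
long c [613.4  87.8] size [185.8 110.3] long-axis ang -15.8 z 26.4 2366
fan c [679.   69.4] size [105.3  48.9] long-axis ang 74.5 z 59.8 1207
mat c [474.8 296.2] size [151.4 113.8] long-axis ang 15.6 z 4.5 7175
tape c [398.5 108.6] size [83.4 83.1] long-axis ang -82.7 z 23.8 983
```

The top view shows the large pack on the round charger (465,265), the small pack on the square charger (376,288), the middle pack on the long charger (261,243), and the mat free at (153,306). The side view agrees. I'll park the large pack on the mat first.

Call:
{"op": "move_arm", "data": {"plan": [{"rz": -0.094},{"rz": -0.094},{"rz": -0.094},{"x": -20,"y": -40.5},{"x": -20,"y": -40.5},{"x": -20,"y": -40.5},{"x": -20,"y": -40.5},{"x": -20,"y": -40.5},{"x": -20,"y": -40.5},{"x": -20,"y": -40.5}], "grip": 1}}

```text
schema error: expected keys x, y, z, rx, ry, rz
```

Call:
{"op": "move_arm", "data": {"plan": [{"x": -20,"y": -40.5},{"x": -20,"y": -40.5},{"x": -20,"y": -40.5},{"x": -20,"y": -40.5},{"x": -20,"y": -40.5},{"x": -20,"y": -40.5},{"x": -20,"y": -40.5},{"x": -20,"y": -40.5},{"x": -20,"y": -40.5},{"x": -20,"y": -40.5}]}}

```text
schema error: expected keys x, y, z, rx, ry, rz
```

Call:
{"op": "move_arm", "data": {"plan": [{"x": -20,"y": -40.5},{"x": -20,"y": -40.5},{"x": -19,"y": -40.5},{"z": 30},{"z": 20},{}]}}

```text
schema error: expected keys x, y, z, rx, ry, rz
```

Call:
{"op": "move_arm", "data": {"plan": [{"x": 0,"y": 0,"z": 0,"rx": 0,"ry": 0,"rz": -0.094},{"x": 0,"y": 0,"z": 0,"rx": 0,"ry": 0,"rz": -0.094},{"x": 0,"y": 0,"z": 0,"rx": 0,"ry": 0,"rz": -0.094},{"x": -20,"y": -40.5,"z": 0,"rx": 0,"ry": 0,"rz": 0},{"x": -20,"y": -40.5,"z": 0,"rx": 0,"ry": 0,"rz": 0},{"x": -20,"y": -40.5,"z": 0,"rx": 0,"ry": 0,"rz": 0},{"x": -20,"y": -40.5,"z": 0,"rx": 0,"ry": 0,"rz": 0},{"x": -20,"y": -40.5,"z": 0,"rx": 0,"ry": 0,"rz": 0},{"x": -20,"y": -40.5,"z": 0,"rx": 0,"ry": 0,"rz": 0},{"x": -20,"y": -40.5,"z": 0,"rx": 0,"ry": 0,"rz": 0}], "grip": 1}}

```text
time_s: 3.2
ee_pos: [313.2, 252.2, 214.2]
ee_rot: [180.0, 0.1, 177.2]
force: [1.7, 0.3, 0.1]
gripper_width: 91.3
gripper_force: 0.0
```

Call:
{"op": "move_arm", "data": {"plan": [{"x": -20,"y": -40.5,"z": 0,"rx": 0,"ry": 0,"rz": 0},{"x": -20,"y": -40.5,"z": 0,"rx": 0,"ry": 0,"rz": 0},{"x": -20,"y": -40.5,"z": 0,"rx": 0,"ry": 0,"rz": 0},{"x": -20,"y": -40.5,"z": 0,"rx": 0,"ry": 0,"rz": 0},{"x": -20,"y": -40.5,"z": 0,"rx": 0,"ry": 0,"rz": 0},{"x": -20,"y": -40.5,"z": 0,"rx": 0,"ry": 0,"rz": 0},{"x": -20,"y": -40.5,"z": 0,"rx": 0,"ry": 0,"rz": 0},{"x": -20,"y": -40.5,"z": 0,"rx": 0,"ry": 0,"rz": 0},{"x": -20,"y": -40.5,"z": 0,"rx": 0,"ry": 0,"rz": 0},{"x": -20,"y": -40.5,"z": 0,"rx": 0,"ry": 0,"rz": 0}]}}

```text
time_s: 4.2
ee_pos: [493.3, -162.4, 214.1]
ee_rot: [180.0, 0.0, 177.2]
force: [0.9, -0.3, 0.0]
gripper_width: 91.2
gripper_force: 0.0
```

Call:
{"op": "move_arm", "data": {"plan": [{"x": -20,"y": -40.5,"z": 0,"rx": 0,"ry": 0,"rz": 0},{"x": -20,"y": -40.5,"z": 0,"rx": 0,"ry": 0,"rz": 0},{"x": -19,"y": -40.5,"z": 0,"rx": 0,"ry": 0,"rz": 0},{"x": 0,"y": 0,"z": 30,"rx": 0,"ry": 0,"rz": 0},{"x": 0,"y": 0,"z": 20,"rx": 0,"ry": 0,"rz": 0},{"x": 0,"y": 0,"z": 0,"rx": 0,"ry": 0,"rz": 0},{"x": 0,"y": 0,"z": 0,"rx": 0,"ry": 0,"rz": 0}]}}

```text
time_s: 4.9
ee_pos: [545.9, -284.7, 164.2]
ee_rot: [180.0, 0.0, 177.2]
force: [-0.1, 0.1, 0.8]
gripper_width: 91.1
gripper_force: 0.0
```

Call:
{"op": "move_arm", "data": {"plan": [{"x": 1,"y": 0,"z": 40,"rx": 0,"ry": 0,"rz": 0},{"x": 0,"y": 0,"z": 40,"rx": 0,"ry": 0,"rz": 0},{"x": 0,"y": 0,"z": 30,"rx": 0,"ry": 0,"rz": 0},{"x": 0,"y": 0,"z": 18,"rx": 0,"ry": 0,"rz": 0},{"x": 0,"y": 0,"z": 0,"rx": 0,"ry": 0,"rz": 0},{"x": 0,"y": 0,"z": 0,"rx": 0,"ry": 0,"rz": 0}]}}

```text
time_s: 5.5
ee_pos: [546.1, -285.0, 37.7]
ee_rot: [-179.9, 0.2, 177.2]
force: [0.1, -0.0, 0.9]
gripper_width: 91.4
gripper_force: 0.0
```

Call:
{"op": "move_arm", "data": {"plan": [{"x": 0,"y": 0,"z": 0,"rx": 0,"ry": 0,"rz": 0},{"x": 0,"y": 0,"z": 0,"rx": 0,"ry": 0,"rz": 0},{"x": 0,"y": 0,"z": 0,"rx": 0,"ry": 0,"rz": 0},{"x": 0,"y": 0,"z": 0,"rx": 0,"ry": 0,"rz": 0},{"x": 0,"y": 0,"z": 0,"rx": 0,"ry": 0,"rz": 0},{"x": 0,"y": 0,"z": 0,"rx": 0,"ry": 0,"rz": 0},{"x": 0,"y": 0,"z": 0,"rx": 0,"ry": 0,"rz": 0},{"x": 0,"y": 0,"z": 0,"rx": 0,"ry": 0,"rz": 0}], "grip": 0, "squeeze": 40}}

```text
time_s: 6.3
ee_pos: [545.2, -285.7, 36.7]
ee_rot: [-179.9, 0.1, 177.2]
force: [-1.1, -4.9, 5.4]
gripper_width: 59.7
gripper_force: 40.0
```

Call:
{"op": "move_arm", "data": {"plan": [{"x": 0,"y": 0,"z": -10,"rx": 0,"ry": 0,"rz": 0},{"x": 0,"y": 0,"z": -30,"rx": 0,"ry": 0,"rz": 0},{"x": 0,"y": 0,"z": -40,"rx": 0,"ry": 0,"rz": 0},{"x": 0,"y": 0,"z": -30,"rx": 0,"ry": 0,"rz": 0},{"x": 0,"y": 18.2,"z": 0,"rx": 0,"ry": 0,"rz": 0},{"x": 6,"y": 30,"z": 0,"rx": 0,"ry": 0,"rz": 0},{"x": 6,"y": 40,"z": 0,"rx": 0,"ry": 0,"rz": 0},{"x": 6,"y": 40,"z": 0,"rx": 0,"ry": 0,"rz": 0},{"x": 6,"y": 40,"z": 0,"rx": 0,"ry": 0,"rz": 0},{"x": 6,"y": 40,"z": 0,"rx": 0,"ry": 0,"rz": 0}]}}

```text
time_s: 7.3
ee_pos: [522.2, -72.1, 143.7]
ee_rot: [179.9, -0.3, 177.2]
force: [0.4, 0.5, -7.2]
gripper_width: 59.6
gripper_force: 40.0
```

Call:
{"op": "move_arm", "data": {"plan": [{"x": 7,"y": 40,"z": 0,"rx": 0,"ry": 0,"rz": 0},{"x": 7,"y": 40,"z": 0,"rx": 0,"ry": 0,"rz": 0},{"x": 7,"y": 40,"z": 0,"rx": 0,"ry": 0,"rz": 0},{"x": 7,"y": 40,"z": 0,"rx": 0,"ry": 0,"rz": 0},{"x": 7,"y": 40,"z": 0,"rx": 0,"ry": 0,"rz": 0},{"x": 7,"y": 40,"z": 0,"rx": 0,"ry": 0,"rz": 0},{"x": 7,"y": 40,"z": 0,"rx": 0,"ry": 0,"rz": 0},{"x": 7,"y": 40,"z": 0,"rx": 0,"ry": 0,"rz": 0},{"x": 7,"y": 30,"z": 0,"rx": 0,"ry": 0,"rz": 0},{"x": 5,"y": 20,"z": 0,"rx": 0,"ry": 0,"rz": 0}]}}

```text
time_s: 8.3
ee_pos: [471.7, 299.9, 143.6]
ee_rot: [-179.9, -0.3, 177.3]
force: [1.1, -0.7, -6.7]
gripper_width: 60.1
gripper_force: 40.0
```

```bash
cat >> h.py <<'E'
def fit(f,x,y,r,z0,z1,kind,L=0,W=0,a0=0):
    """fit a rect LxW or disc of diameter L to the outline of the points in the height band"""
    from scipy.optimize import least_squares
    w=cloud(f); m=(np.hypot(w[...,0]-x,w[...,1]-y)<r)&(w[...,2]>z0)&(w[...,2]<z1)
    n,lab,st,_=cv2.connectedComponentsWithStats(m.astype(np.uint8)); m=(lab==1+st[1:,4].argmax()).astype(np.uint8)
    c=cv2.findContours(m,cv2.RETR_EXTERNAL,cv2.CHAIN_APPROX_NONE)[0]; c=max(c,key=len)[:,0]
    P=w[c[:,1],c[:,0],:2]
    def res(p):
        d=P-p[:2]
        if kind=='disc': return np.hypot(*d.T)-L/2-p[2]
        C,S=np.cos(p[3]),np.sin(p[3]); q=np.abs(np.stack([d@[C,S],d@[-S,C]],1))-[L/2+p[2],W/2+p[2]]
        return np.where((q>0).all(1),np.hypot(*np.maximum(q,0).T),q.max(1))
    p0=[x,y,0]+([np.radians(a0)] if kind!='disc' else [])
    s=least_squares(res,p0,loss='soft_l1',f_scale=1.); 
    return np.round([*s.x[:3],np.degrees(s.x[3]) if kind!='disc' else 0,np.sqrt(np.median(s.fun**2))],2)
E
python3 - <<'E'
from h import *
for n in('top','side'):
    f=cam(n); 
    print(n,'round',fit(f,545,-262,75,22,32,'disc',112))
    print('square',fit(f,507,-117,95,22,32,'rect',116,116,2))
    print('long body',fit(f,612,87,140,18,66,'rect',185,108,-15.5))
    print('fan',fit(f,680,69,80,50,66,'rect',108,48,74.5))
    print('small',fit(f,503,-124,60,42,75,'rect',70,48,12.5))
    print('mid',fit(f,588,91,66,45,92,'rect',90,54,-13.5))
    print('mat',fit(f,475,297,110,2.5,12,'rect',150,110,15))
    if n=='top': cv2.imwrite('pics/top1.png',f['img'][:,:,::-1])
E
```

```text
top round [ 546.6  -285.67   -2.17    0.      0.94]
square [ 5.0756e+02 -1.1738e+02 -1.1700e+00  2.0700e+00  4.4000e-01]
long body [ 6.1311e+02  8.6680e+01 -1.1200e+00 -1.5840e+01  5.1000e-01]
fan [678.9   68.45  -1.38  74.45   0.82]
small [ 5.0491e+02 -1.2414e+02 -5.0000e-01  1.2900e+01  6.0000e-01]
mid [ 5.8937e+02  9.0670e+01 -4.5000e-01 -1.3380e+01  5.3000e-01]
mat [474.73 296.19  -0.81  16.43   3.12]
side round [ 554.32 -284.4    -8.25    0.      2.35]
square [ 508.91 -114.79   -4.35    2.03    1.65]
long body [618.76  88.58  -4.94 -15.89   2.51]
fan [678.57  69.82  -1.9   74.     1.02]
small [ 505.03 -125.83   -2.99   21.28    3.53]
mid [589.62  94.11  -2.44 -13.85   1.15]
mat [474.77 297.46  -0.93  16.09   0.49]
```

Call:
{"op": "move_arm", "data": {"plan": [{"x": -3,"y": -3,"z": 0,"rx": 0,"ry": 0,"rz": 0},{"x": 0,"y": 0,"z": 40,"rx": 0,"ry": 0,"rz": 0},{"x": 0,"y": 0,"z": 40,"rx": 0,"ry": 0,"rz": 0},{"x": 0,"y": 0,"z": 30,"rx": 0,"ry": 0,"rz": 0},{"x": 0,"y": 0,"z": 10,"rx": 0,"ry": 0,"rz": 0},{"x": 0,"y": 0,"z": 4,"rx": 0,"ry": 0,"rz": 0},{"x": 0,"y": 0,"z": 2,"rx": 0,"ry": 0,"rz": 0},{"x": 0,"y": 0,"z": 0,"rx": 0,"ry": 0,"rz": 0},{"x": 0,"y": 0,"z": 0,"rx": 0,"ry": 0,"rz": 0}]}}

```text
time_s: 9.3
ee_pos: [478.9, 295.0, 21.4]
ee_rot: [179.9, 0.1, 177.2]
force: [-0.1, 0.0, -5.4]
gripper_width: 60.1
gripper_force: 40.0
```

Call:
{"op": "move_arm", "data": {"plan": [{"x": 3,"y": 0,"z": 3,"rx": 0,"ry": 0,"rz": 0},{"x": 0,"y": 0,"z": 2,"rx": 0,"ry": 0,"rz": 0},{"x": 0,"y": 0,"z": 1,"rx": 0,"ry": 0,"rz": 0},{"x": 0,"y": 0,"z": 0.5,"rx": 0,"ry": 0,"rz": 0},{"x": 0,"y": 0,"z": 0,"rx": 0,"ry": 0,"rz": 0},{"x": 0,"y": 0,"z": 0,"rx": 0,"ry": 0,"rz": 0}]}}

```text
time_s: 9.9
ee_pos: [474.5, 294.7, 14.7]
ee_rot: [180.0, -0.0, 177.2]
force: [-4.3, -1.0, 5.4]
gripper_width: 59.8
gripper_force: 40.0
```

Call:
{"op": "move_arm", "data": {"plan": [{"x": 0,"y": 0,"z": 0,"rx": 0,"ry": 0,"rz": 0},{"x": 0,"y": 0,"z": 0,"rx": 0,"ry": 0,"rz": 0},{"x": 0,"y": 0,"z": 0,"rx": 0,"ry": 0,"rz": 0},{"x": 0,"y": 0,"z": 0,"rx": 0,"ry": 0,"rz": 0},{"x": 0,"y": 0,"z": -20,"rx": 0,"ry": 0,"rz": 0},{"x": 0,"y": 0,"z": -40,"rx": 0,"ry": 0,"rz": 0},{"x": 0,"y": 0,"z": -40,"rx": 0,"ry": 0,"rz": 0},{"x": 0,"y": 0,"z": -40,"rx": 0,"ry": 0,"rz": -0.09},{"x": 0,"y": 0,"z": 0,"rx": 0,"ry": 0,"rz": -0.09},{"x": 0,"y": 0,"z": 0,"rx": 0,"ry": 0,"rz": -0.09}], "grip": 1}}

```text
time_s: 10.9
ee_pos: [475.8, 295.2, 155.3]
ee_rot: [179.9, 0.2, -167.1]
force: [-0.1, -0.7, -1.0]
gripper_width: 91.1
gripper_force: 0.0
```

Call:
{"op": "move_arm", "data": {"plan": [{"x": 6.2,"y": -41.6,"z": 0,"rx": 0,"ry": 0,"rz": 0},{"x": 6.2,"y": -41.6,"z": 0,"rx": 0,"ry": 0,"rz": 0},{"x": 6.2,"y": -41.6,"z": 0,"rx": 0,"ry": 0,"rz": 0},{"x": 6.2,"y": -41.6,"z": 0,"rx": 0,"ry": 0,"rz": 0},{"x": 6.2,"y": -41.6,"z": 0,"rx": 0,"ry": 0,"rz": 0},{"x": 6.2,"y": -41.6,"z": 0,"rx": 0,"ry": 0,"rz": 0},{"x": 6.2,"y": -41.6,"z": 0,"rx": 0,"ry": 0,"rz": 0},{"x": 6.2,"y": -41.6,"z": 0,"rx": 0,"ry": 0,"rz": 0},{"x": 6.2,"y": -41.6,"z": 0,"rx": 0,"ry": 0,"rz": 0},{"x": 6.2,"y": -41.6,"z": 0,"rx": 0,"ry": 0,"rz": 0}]}}

```text
time_s: 11.9
ee_pos: [505.8, -126.6, 153.5]
ee_rot: [-180.0, 0.0, -167.3]
force: [0.3, 0.2, -0.1]
gripper_width: 91.3
gripper_force: 0.0
```

```bash
python3 - <<'E'
from h import *
for n in('top','side'):
    f=cam(n); 
    print(n,'large',fit(f,475,297,80,20,80,'rect',114,60,-3))
    if n=='side':cv2.imwrite('pics/side1.png',f['img'][:,:,::-1])
s=state();print(s['ee_pos'],s['ee_rot'])
E
```

```text
top large [475.32 293.62  -1.13  -2.57   0.93]
side large [475.72 298.02  -2.19  -2.98   1.18]
[ 506.35315571 -129.1956879   153.43558496] [-1.79877570e+02  5.00122893e-02 -1.67619115e+02]
```

View pics/side1.png

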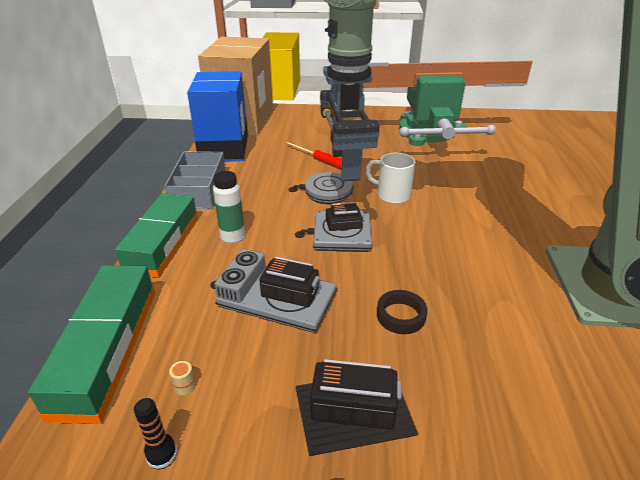

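The large pack is parked flat on the mat (355,395) and the gripper hovers behind and above the small pack (345,218).

Call:
{"op": "move_arm", "data": {"plan": [{"x": 0,"y": 4.5,"z": 20,"rx": 0,"ry": 0,"rz": 0},{"x": 0,"y": 0,"z": 40,"rx": 0,"ry": 0,"rz": 0},{"x": 0,"y": 0,"z": 30,"rx": 0,"ry": 0,"rz": 0},{"x": 0,"y": 0,"z": 20,"rx": 0,"ry": 0,"rz": 0},{"x": 0,"y": 0,"z": 0,"rx": 0,"ry": 0,"rz": 0},{"x": 0,"y": 0,"z": 0,"rx": 0,"ry": 0,"rz": 0},{"x": 0,"y": 0,"z": 0,"rx": 0,"ry": 0,"rz": 0}]}}

```text
time_s: 12.7
ee_pos: [505.9, -120.3, 44.7]
ee_rot: [-179.9, 0.1, -167.3]
force: [0.1, 0.4, 0.4]
gripper_width: 91.3
gripper_force: 0.0
```

Call:
{"op": "move_arm", "data": {"plan": [{"x": 0,"y": -4.2,"z": 9,"rx": 0,"ry": 0,"rz": 0},{"x": 0,"y": 0,"z": 4,"rx": 0,"ry": 0,"rz": 0},{"x": 0,"y": 0,"z": 0,"rx": 0,"ry": 0,"rz": 0},{"x": 0,"y": 0,"z": 0,"rx": 0,"ry": 0,"rz": 0}]}}

```text
time_s: 13.1
ee_pos: [505.6, -124.5, 30.4]
ee_rot: [180.0, -0.0, -167.3]
force: [-0.3, -0.0, 0.2]
gripper_width: 91.0
gripper_force: 0.0
```

Call:
{"op": "move_arm", "data": {"plan": [{"x": 0,"y": 0,"z": 0,"rx": 0,"ry": 0,"rz": 0},{"x": 0,"y": 0,"z": 0,"rx": 0,"ry": 0,"rz": 0},{"x": 0,"y": 0,"z": 0,"rx": 0,"ry": 0,"rz": 0},{"x": 0,"y": 0,"z": 0,"rx": 0,"ry": 0,"rz": 0},{"x": 0,"y": 0,"z": 0,"rx": 0,"ry": 0,"rz": 0},{"x": 0,"y": 0,"z": 0,"rx": 0,"ry": 0,"rz": 0},{"x": 0,"y": 0,"z": 0,"rx": 0,"ry": 0,"rz": 0},{"x": 0,"y": 0,"z": 0,"rx": 0,"ry": 0,"rz": 0}], "grip": 0, "squeeze": 30}}

```text
time_s: 13.9
ee_pos: [505.7, -124.6, 30.5]
ee_rot: [-180.0, 0.0, -167.3]
force: [-0.5, -0.8, -0.5]
gripper_width: 48.0
gripper_force: 30.0
```

Call:
{"op": "move_arm", "data": {"plan": [{"x": 0,"y": 0,"z": -10,"rx": 0,"ry": 0,"rz": 0},{"x": 0,"y": 0,"z": -25,"rx": 0,"ry": 0,"rz": 0},{"x": 0,"y": 0,"z": -35,"rx": 0,"ry": 0,"rz": 0},{"x": 0,"y": 0,"z": 0,"rx": 0,"ry": 0,"rz": 0},{"x": 0,"y": 0,"z": 0,"rx": 0,"ry": 0,"rz": 0}]}}

```text
time_s: 14.4
ee_pos: [505.6, -124.4, 100.9]
ee_rot: [-180.0, 0.1, -167.3]
force: [-0.2, -0.2, -3.2]
gripper_width: 47.7
gripper_force: 30.0
```

```bash
python3 - <<'E'
from h import *
for n in('top','side'):
    f=cam(n)
    for z0 in (15,22): print(n,'round',fit(f,546,-285,72,z0,32,'disc',112))
    l=landmark_of(n,'round_charger'); print([(ray(f,d['point'],0).round(1),d['p']) for d in l[:2]])
    cv2.imwrite(f'pics/{n}2.png',f['img'][:,:,::-1])
s=state();print(s['ee_pos'],s['ee_rot'],s['gripper_width'])
E
```

```text
top round [ 547.49 -278.47    5.27    0.      3.25]
top round [ 547.49 -278.47    5.27    0.      3.25]
[]
side round [ 556.28 -286.16   -7.71    0.      4.32]
side round [ 551.25 -286.38   -5.88    0.      2.98]
[(array([ 546.1, -292.4,    0. ]), 0.79), (array([729.8, -87. ,   0. ]), 0.39)]
[ 504.51918818 -124.14475792   99.03687254] [ 1.79908139e+02 -1.61927318e-01 -1.67324284e+02] 47.962409727563625
```

View pics/top2.png

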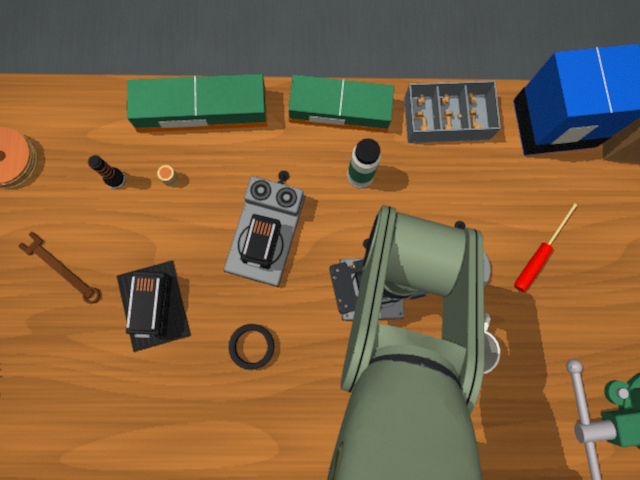

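The arm hides the round charger here (around 470,260), so I'll measure it from the earlier clear picture.

```bash
python3 - <<'E'
from h import *
f=cam('top'); im=cv2.imread('pics/top1.png')
hsv=cv2.cvtColor(im,cv2.COLOR_BGR2HSV)
m=(hsv[...,1]<60).astype(np.uint8); m[:, :425]=0; m[:, 495:]=0; m[:228]=0; m[312:]=0
m=cv2.morphologyEx(m,cv2.MORPH_OPEN,np.ones((7,7),np.uint8))
c=max(cv2.findContours(m,0,1)[0],key=cv2.contourArea)[:,0]
e=cv2.fitEllipse(c); print('ellipse',e)
P=np.array([ray(f,p,26)[:2] for p in c]); print(P.min(0),P.max(0),(P.min(0)+P.max(0))/2)
cv2.imwrite('pics/r.png',cv2.resize(im[210:330,400:520],None,fx=5,fy=5,interpolation=cv2.INTER_CUBIC))
E
```

```text
ellipse ((460.2364501953125, 268.40106201171875), (56.64421081542969, 58.86471176147461), 119.5575180053711)
[ 491.86248249 -343.42007959] [ 601.38710357 -231.70218314] [ 546.62479303 -287.56113136]
```

View pics/r.png

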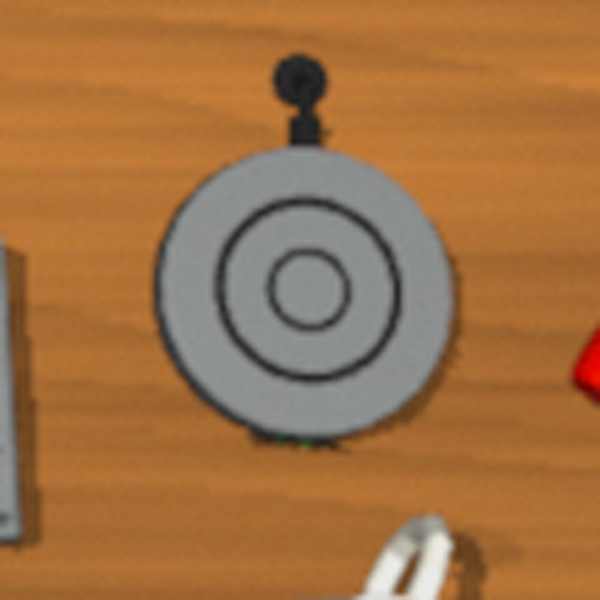

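```bash
python3 - <<'E'
from h import *
f=cam('top')
for p in ((461.3,267.4),(460.2,268.4)): print(ray(f,p,26))
E
```

```text
[ 548.21016461 -289.88169812   26.        ]
[ 546.27663075 -287.69254552   26.        ]
```

Call:
{"op": "move_arm", "data": {"plan": [{"x": 0,"y": 20,"z": -20,"rx": 0,"ry": 0,"rz": 0},{"x": 0,"y": 40,"z": 0,"rx": 0,"ry": 0,"rz": 0},{"x": 0,"y": 40,"z": 0,"rx": 0,"ry": 0,"rz": 0},{"x": 0,"y": 40,"z": 0,"rx": 0,"ry": 0,"rz": 0},{"x": 0,"y": 20,"z": 0,"rx": 0,"ry": 0,"rz": 0},{"x": 0,"y": 0,"z": 0,"rx": 0,"ry": 0,"rz": 0}]}}

```text
time_s: 15.3
ee_pos: [469.4, 33.7, 119.9]
ee_rot: [179.9, -0.1, -167.1]
force: [0.0, 0.0, -2.0]
gripper_width: 47.5
gripper_force: 30.0
```

```bash
python3 - <<'E'
from h import *
f=cam('top')
for z0,z1 in ((15,32),(22,32)):
  print('round',fit(f,547,-287,90,z0,z1,'disc',112)); print('sq',fit(f,507,-117,95,z0,z1,'rect',116,116,2))
w=cloud(f); print('ring depth pt',w[267,461],ray(f,(461,267),w[267,461][2]))
for l in('round_charger','square_charger'):
  for d in landmark_of('top',l)[:1]: print(l,d['p'],d['point'],ray(f,d['point'],0))
i=f['img'][:,:,::-1]
# ring-mark centres: dark contours inside pads
for (x0,y0,x1,y1) in ((430,236,492,302),(340,255,406,322)):
  g=cv2.cvtColor(i[y0:y1,x0:x1].copy(),cv2.COLOR_BGR2GRAY); g=cv2.resize(g,None,fx=6,fy=6,interpolation=cv2.INTER_CUBIC)
  c=cv2.findContours((g<95).astype(np.uint8),cv2.RETR_CCOMP,1)[0]
  for k in c:
    if len(k)>20 and 500<cv2.contourArea(k)<20000:
      e=cv2.fitEllipse(k); p=((e[0][0]+.5)/6-.5+x0,(e[0][1]+.5)/6-.5+y0); print(np.round(p,2),np.round(e[1],0),ray(f,p,26).round(1))
cv2.imwrite('pics/t3.png',cv2.resize(i[220:340,320:500],None,fx=4,fy=4,interpolation=cv2.INTER_CUBIC))
s=state();print(s['ee_pos'],s['ee_rot'])
E
```

```text
round [ 546.61 -287.47   -0.55    0.      0.68]
sq [ 507.61 -118.74   -1.43    2.33    1.21]
round [ 5.4658e+02 -2.8757e+02 -1.1700e+00  0.0000e+00  4.7000e-01]
sq [ 507.61 -119.09   -2.07    2.51    1.18]
ring depth pt [ 548.87947795 -289.14246933   26.68390883] [ 548.87947795 -289.14246933   26.68390883]
round_charger 0.58 [462.2, 270.0] [ 546.71555527 -298.9785073     0.        ]
square_charger 0.63 [370.6, 288.2] [ 510.14121585 -119.30758915    0.        ]
[461.31 267.51] [ 98. 102.] [ 548.  -289.9   26. ]
[461.34 267.46] [81. 86.] [ 548.1 -290.    26. ]
[460.95 268.73] [350. 371.] [ 545.6 -289.1   26. ]
[460.96 237.18] [22. 57.] [ 606.9 -291.8   26. ]
[372.05 288.2 ] [123. 125.] [ 507.6 -119.    26. ]
[371.77 287.26] [ 96. 102.] [ 509.4 -118.5   26. ]
[369.89 256.15] [22. 59.] [ 568.7 -115.7   26. ]
[470.71783491  31.1735049  120.17823183] [-1.79979264e+02 -1.95458264e-02 -1.67311335e+02]
```

View pics/t3.png

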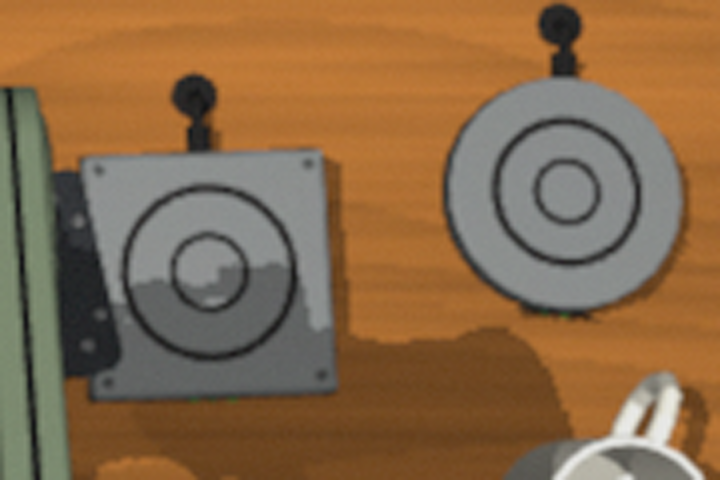

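The square charger's ring is at crop (209,271) and the round one's at (568,191); both pads are clear. I'll carry the small pack to the round one.

Call:
{"op": "move_arm", "data": {"plan": [{"x": 0,"y": -20,"z": 0,"rx": 0,"ry": 0,"rz": 0},{"x": -0.6,"y": -40,"z": 0,"rx": 0,"ry": 0,"rz": 0},{"x": -0.6,"y": -40,"z": 0,"rx": 0,"ry": 0,"rz": 0},{"x": -0.6,"y": -40,"z": 0,"rx": 0,"ry": 0,"rz": 0},{"x": -0.6,"y": -40,"z": 0,"rx": 0,"ry": 0,"rz": 0},{"x": -0.6,"y": -40,"z": 0,"rx": 0,"ry": 0,"rz": 0},{"x": -0.6,"y": -40,"z": 0,"rx": 0,"ry": 0,"rz": 0},{"x": -0.6,"y": -40,"z": 0,"rx": 0,"ry": 0,"rz": 0},{"x": 0,"y": -29,"z": 0,"rx": 0,"ry": 0,"rz": 0},{"x": 0,"y": 0,"z": 0,"rx": 0,"ry": 0,"rz": 0}]}}

```text
time_s: 16.45
ee_pos: [547.1, -294.0, 119.7]
ee_rot: [-179.9, 0.0, -167.6]
force: [-1.3, 0.5, -2.2]
gripper_width: 47.5
gripper_force: 30.0
```

Call:
{"op": "move_arm", "data": {"plan": [{"x": 0,"y": 0,"z": 30,"rx": 0,"ry": 0,"rz": 0},{"x": 0,"y": 0,"z": 30,"rx": 0,"ry": 0,"rz": 0},{"x": 0,"y": 0,"z": 15,"rx": 0,"ry": 0,"rz": 0},{"x": 0,"y": 0,"z": 6,"rx": 0,"ry": 0,"rz": 0},{"x": 0,"y": 0,"z": 0,"rx": 0,"ry": 0,"rz": 0},{"x": 0,"y": 0,"z": 0,"rx": 0,"ry": 0,"rz": 0},{"x": 0,"y": 0,"z": 0,"rx": 0,"ry": 0,"rz": 0}]}}

```text
time_s: 17.15
ee_pos: [547.6, -288.9, 40.7]
ee_rot: [-179.9, 0.1, -167.3]
force: [-0.0, -0.2, -2.1]
gripper_width: 47.5
gripper_force: 30.0
```

Call:
{"op": "move_arm", "data": {"plan": [{"x": 0,"y": 0,"z": 5,"rx": 0,"ry": 0,"rz": 0},{"x": 0,"y": 0,"z": 3,"rx": 0,"ry": 0,"rz": 0},{"x": 0,"y": 0,"z": 1.5,"rx": 0,"ry": 0,"rz": 0},{"x": 0,"y": 0,"z": 1,"rx": 0,"ry": 0,"rz": 0},{"x": 0,"y": 0,"z": 0,"rx": 0,"ry": 0,"rz": 0},{"x": 0,"y": 0,"z": 0,"rx": 0,"ry": 0,"rz": 0}]}}

```text
time_s: 17.75
ee_pos: [546.8, -288.4, 30.5]
ee_rot: [-180.0, 0.0, -167.3]
force: [-3.2, 1.2, 6.5]
gripper_width: 47.7
gripper_force: 30.0
```

Call:
{"op": "move_arm", "data": {"plan": [{"x": 0,"y": 0,"z": 0,"rx": 0,"ry": 0,"rz": 0},{"x": 0,"y": 0,"z": 0,"rx": 0,"ry": 0,"rz": 0},{"x": 0,"y": 0,"z": 0,"rx": 0,"ry": 0,"rz": 0},{"x": 0,"y": 0,"z": 0,"rx": 0,"ry": 0,"rz": 0},{"x": 0,"y": 0,"z": -20,"rx": 0,"ry": 0,"rz": 0},{"x": 0,"y": 0,"z": -40,"rx": 0,"ry": 0,"rz": 0},{"x": 0,"y": 0,"z": -40,"rx": 0,"ry": 0,"rz": 0.114},{"x": 0,"y": 0,"z": -20,"rx": 0,"ry": 0,"rz": 0.114},{"x": 0,"y": 0,"z": 0,"rx": 0,"ry": 0,"rz": 0.114},{"x": 0,"y": 0,"z": 0,"rx": 0,"ry": 0,"rz": 0.114}], "grip": 1}}

```text
time_s: 18.75
ee_pos: [547.3, -288.7, 150.0]
ee_rot: [-180.0, 0.1, 166.3]
force: [-0.1, 0.2, -0.4]
gripper_width: 91.3
gripper_force: 0.0
```

Call:
{"op": "move_arm", "data": {"plan": [{"x": 4.7,"y": 38,"z": 0,"rx": 0,"ry": 0,"rz": 0},{"x": 4.7,"y": 38,"z": 0,"rx": 0,"ry": 0,"rz": 0},{"x": 4.7,"y": 38,"z": 0,"rx": 0,"ry": 0,"rz": 0},{"x": 4.7,"y": 38,"z": 0,"rx": 0,"ry": 0,"rz": 0},{"x": 4.7,"y": 38,"z": 0,"rx": 0,"ry": 0,"rz": 0},{"x": 4.7,"y": 38,"z": 0,"rx": 0,"ry": 0,"rz": 0},{"x": 4.7,"y": 38,"z": 0,"rx": 0,"ry": 0,"rz": 0},{"x": 4.7,"y": 38,"z": 0,"rx": 0,"ry": 0,"rz": 0},{"x": 4.7,"y": 38,"z": 0,"rx": 0,"ry": 0,"rz": 0},{"x": 4.7,"y": 38,"z": 0,"rx": 0,"ry": 0,"rz": 0}]}}

```text
time_s: 19.75
ee_pos: [589.6, 93.6, 148.9]
ee_rot: [180.0, 0.0, 166.6]
force: [0.8, 0.6, -1.3]
gripper_width: 91.1
gripper_force: 0.0
```

Call:
{"op": "move_arm", "data": {"plan": [{"x": 0,"y": 0,"z": 0,"rx": 0,"ry": 0,"rz": 0},{"x": 0,"y": 0,"z": 0,"rx": 0,"ry": 0,"rz": 0},{"x": 0,"y": 0,"z": 0,"rx": 0,"ry": 0,"rz": 0}]}}

```text
time_s: 20.05
ee_pos: [589.4, 91.2, 148.8]
ee_rot: [-180.0, -0.0, 166.5]
force: [0.7, -0.0, -0.1]
gripper_width: 91.4
gripper_force: 0.0
```

```bash
python3 - <<'E'
from h import *
for n in('top','side'):
    f=cam(n); print(n,'small',fit(f,547,-288,60,42,75,'rect',70,48,12.5)); print('round',fit(f,547,-287,90,22,32,'disc',112))
    print('small top',fit(f,547,-288,60,60,75,'rect',54,30,12.5))
E
```

```text
top small [ 545.84 -286.13   -0.92   12.69    0.94]
round [ 5.4658e+02 -2.8756e+02 -1.2600e+00  0.0000e+00  4.8000e-01]
small top [ 546.29 -287.11    1.19   13.1     1.51]
side small [ 544.21 -285.6    -2.6    10.17    1.83]
round [ 539.89 -282.25   -9.05    0.      5.49]
small top [ 547.37 -288.65    0.77    9.07    1.5 ]
```

Call:
{"op": "move_arm", "data": {"plan": [{"x": 0,"y": 0,"z": 40,"rx": 0,"ry": 0,"rz": 0},{"x": 0,"y": 0,"z": 40,"rx": 0,"ry": 0,"rz": 0},{"x": 0,"y": 0,"z": 25,"rx": 0,"ry": 0,"rz": 0},{"x": 0,"y": 0,"z": 8,"rx": 0,"ry": 0,"rz": 0},{"x": 0,"y": 0,"z": 0,"rx": 0,"ry": 0,"rz": 0},{"x": 0,"y": 0,"z": 0,"rx": 0,"ry": 0,"rz": 0}]}}

```text
time_s: 20.75
ee_pos: [590.8, 91.8, 37.3]
ee_rot: [179.9, 0.1, 166.5]
force: [0.3, 0.4, 0.8]
gripper_width: 91.5
gripper_force: 0.0
```

Call:
{"op": "move_arm", "data": {"plan": [{"x": 0,"y": 0,"z": 0,"rx": 0,"ry": 0,"rz": 0},{"x": 0,"y": 0,"z": 0,"rx": 0,"ry": 0,"rz": 0},{"x": 0,"y": 0,"z": 0,"rx": 0,"ry": 0,"rz": 0},{"x": 0,"y": 0,"z": 0,"rx": 0,"ry": 0,"rz": 0},{"x": 0,"y": 0,"z": 0,"rx": 0,"ry": 0,"rz": 0},{"x": 0,"y": 0,"z": 0,"rx": 0,"ry": 0,"rz": 0},{"x": 0,"y": 0,"z": 0,"rx": 0,"ry": 0,"rz": 0},{"x": 0,"y": 0,"z": 0,"rx": 0,"ry": 0,"rz": 0}], "grip": 0, "squeeze": 35}}

```text
time_s: 21.55
ee_pos: [589.6, 91.8, 36.2]
ee_rot: [-180.0, 0.0, 166.6]
force: [-1.1, -2.3, 3.9]
gripper_width: 53.8
gripper_force: 35.0
```

Call:
{"op": "move_arm", "data": {"plan": [{"x": 0,"y": 0,"z": -10,"rx": 0,"ry": 0,"rz": 0},{"x": 0,"y": 0,"z": -30,"rx": 0,"ry": 0,"rz": 0},{"x": 0,"y": 0,"z": -35,"rx": 0,"ry": 0,"rz": 0},{"x": 0,"y": 0,"z": -15,"rx": 0,"ry": 0,"rz": -0.09},{"x": 0,"y": 0,"z": 0,"rx": 0,"ry": 0,"rz": -0.09},{"x": 0,"y": 0,"z": 0,"rx": 0,"ry": 0,"rz": -0.09},{"x": 14.8,"y": -34.4,"z": 0,"rx": 0,"ry": 0,"rz": 0},{"x": 14.8,"y": -34.4,"z": 0,"rx": 0,"ry": 0,"rz": 0},{"x": 14.8,"y": -34.4,"z": 0,"rx": 0,"ry": 0,"rz": 0},{"x": 14.8,"y": -34.4,"z": 0,"rx": 0,"ry": 0,"rz": 0}]}}

```text
time_s: 22.55
ee_pos: [534.2, -48.1, 125.6]
ee_rot: [179.9, -0.0, -178.0]
force: [-0.2, -0.4, -3.3]
gripper_width: 54.1
gripper_force: 35.0
```

Call:
{"op": "move_arm", "data": {"plan": [{"x": 14.8,"y": -34.4,"z": 0,"rx": 0,"ry": 0,"rz": 0},{"x": 14.8,"y": -34.4,"z": 0,"rx": 0,"ry": 0,"rz": 0},{"x": 0,"y": 0,"z": 0,"rx": 0,"ry": 0,"rz": 0},{"x": 0,"y": 0,"z": 30,"rx": 0,"ry": 0,"rz": 0},{"x": 0,"y": 0,"z": 30,"rx": 0,"ry": 0,"rz": 0},{"x": 0,"y": 0,"z": 15,"rx": 0,"ry": 0,"rz": 0},{"x": 0,"y": 0,"z": 5,"rx": 0,"ry": 0,"rz": 0},{"x": 0,"y": 0,"z": 0,"rx": 0,"ry": 0,"rz": 0},{"x": 0,"y": 0,"z": 0,"rx": 0,"ry": 0,"rz": 0},{"x": 0,"y": 0,"z": 0,"rx": 0,"ry": 0,"rz": 0}]}}

```text
time_s: 23.55
ee_pos: [509.0, -117.3, 47.0]
ee_rot: [-180.0, 0.1, -178.0]
force: [0.9, -0.8, -2.9]
gripper_width: 53.9
gripper_force: 35.0
```

Contact is expected at about z = 36.

Call:
{"op": "move_arm", "data": {"plan": [{"x": 0,"y": 0,"z": 5,"rx": 0,"ry": 0,"rz": 0},{"x": 0,"y": 0,"z": 3,"rx": 0,"ry": 0,"rz": 0},{"x": 0,"y": 0,"z": 2,"rx": 0,"ry": 0,"rz": 0},{"x": 0,"y": 0,"z": 1,"rx": 0,"ry": 0,"rz": 0},{"x": 0,"y": 0,"z": 0,"rx": 0,"ry": 0,"rz": 0},{"x": 0,"y": 0,"z": 0,"rx": 0,"ry": 0,"rz": 0}]}}

```text
time_s: 24.15
ee_pos: [507.9, -117.3, 36.2]
ee_rot: [180.0, 0.0, -178.0]
force: [-3.5, 1.4, 7.2]
gripper_width: 53.7
gripper_force: 35.0
```

Call:
{"op": "move_arm", "data": {"plan": [{"x": 0,"y": 0,"z": 0,"rx": 0,"ry": 0,"rz": 0},{"x": 0,"y": 0,"z": 0,"rx": 0,"ry": 0,"rz": 0},{"x": 0,"y": 0,"z": 0,"rx": 0,"ry": 0,"rz": 0},{"x": 0,"y": 0,"z": 0,"rx": 0,"ry": 0,"rz": 0},{"x": 0,"y": 0,"z": -20,"rx": 0,"ry": 0,"rz": 0},{"x": 0,"y": 0,"z": -40,"rx": 0,"ry": 0,"rz": 0},{"x": 0,"y": 0,"z": -40,"rx": 0,"ry": 0,"rz": 0},{"x": 0,"y": 0,"z": -15,"rx": 0,"ry": 0,"rz": 0.084}], "grip": 1}}

```text
time_s: 24.95
ee_pos: [510.2, -117.9, 153.8]
ee_rot: [-179.9, 0.4, 177.1]
force: [0.2, -0.3, 0.5]
gripper_width: 91.3
gripper_force: 0.0
```

Call:
{"op": "move_arm", "data": {"plan": [{"x": 5.3,"y": 41,"z": 0,"rx": 0,"ry": 0,"rz": 0},{"x": 5.3,"y": 41,"z": 0,"rx": 0,"ry": 0,"rz": 0},{"x": 5.3,"y": 41,"z": 0,"rx": 0,"ry": 0,"rz": 0},{"x": 5.3,"y": 41,"z": 0,"rx": 0,"ry": 0,"rz": 0},{"x": 5.3,"y": 41,"z": 0,"rx": 0,"ry": 0,"rz": 0},{"x": 5.3,"y": 41,"z": 0,"rx": 0,"ry": 0,"rz": 0},{"x": 5.3,"y": 41,"z": 0,"rx": 0,"ry": 0,"rz": 0},{"x": 5.3,"y": 41,"z": 0,"rx": 0,"ry": 0,"rz": 0},{"x": 5.3,"y": 41,"z": 0,"rx": 0,"ry": 0,"rz": 0},{"x": 5.3,"y": 41,"z": 0,"rx": 0,"ry": 0,"rz": 0}]}}

```text
time_s: 25.95
ee_pos: [474.7, 296.5, 149.9]
ee_rot: [180.0, 0.0, 177.2]
force: [-0.3, -0.3, -0.5]
gripper_width: 91.4
gripper_force: 0.0
```

```bash
python3 - <<'E'
from h import *
f=cam('top'); print('mid',fit(f,508,-117,66,45,92,'rect',90,54,2)); print('square',fit(f,507,-117,95,22,32,'rect',116,116,2))
print('mid top',fit(f,508,-117,66,77,92,'rect',74,36,2))
for z0 in (18,22): print('long body',fit(f,612,87,140,z0,66,'rect',185,108,-15.5)); print('pad',fit(f,588,93,110,z0,32,'rect',137,108,-15.5))
print('fan',fit(f,680,69,80,50,66,'rect',108,48,74.5))
i=f['img'][:,:,::-1]; cv2.imwrite('pics/t4.png',cv2.resize(i[160:330,210:420],None,fx=3.5,fy=3.5,interpolation=cv2.INTER_CUBIC))
s=state();print(s['ee_pos'],s['ee_rot'])
E
```

```text
mid [ 5.0786e+02 -1.1580e+02 -3.9000e-01  1.9400e+00  4.9000e-01]
square [ 5.0747e+02 -1.1717e+02 -1.1700e+00  2.1500e+00  4.3000e-01]
mid top [ 508.31 -116.36    1.38    1.96    1.41]
long body [ 6.1319e+02  8.6740e+01 -1.0400e+00 -1.5780e+01  5.0000e-01]
pad [ 5.9118e+02  9.3160e+01 -3.8000e-01 -1.5240e+01  6.1000e-01]
long body [ 6.1341e+02  8.6830e+01 -1.2700e+00 -1.5720e+01  5.5000e-01]
pad [ 5.915e+02  9.317e+01 -5.800e-01 -1.513e+01  6.200e-01]
fan [678.99  68.65  -1.28  74.41   0.74]
[474.73534781 302.63701594 149.89648013] [1.79653726e+02 4.00269213e-02 1.77344084e+02]
```

View pics/t4.png

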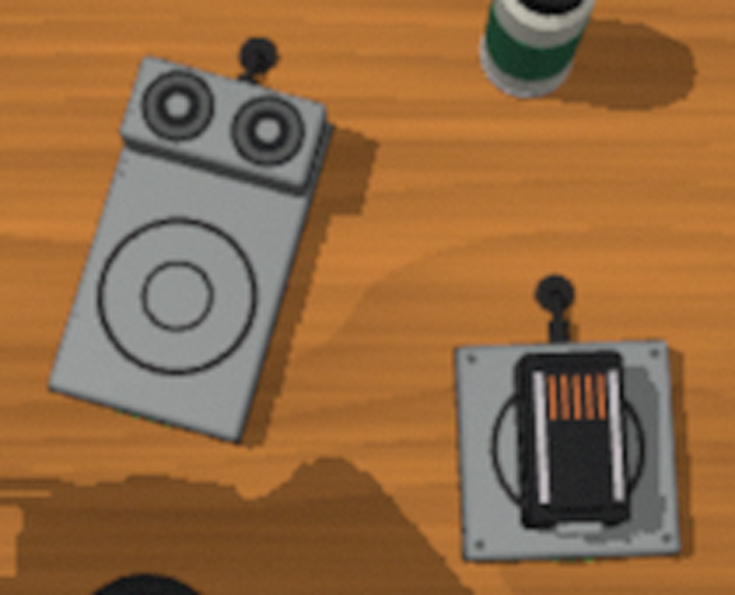

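The middle pack sits centred and square on its charger (crop 572,440). The long charger's ring is at crop (178,296) and the pad is free.

Call:
{"op": "move_arm", "data": {"plan": [{"x": 0,"y": 0,"z": 25,"rx": 0,"ry": 0,"rz": 0},{"x": 0,"y": 0,"z": 20,"rx": 0,"ry": 0,"rz": 0},{"x": 0,"y": 0,"z": 0,"rx": 0,"ry": 0,"rz": 0},{"x": 0,"y": 0,"z": 0,"rx": 0,"ry": 0,"rz": 0}]}}

```text
time_s: 26.4
ee_pos: [475.3, 294.6, 105.0]
ee_rot: [-180.0, -0.0, 177.2]
force: [0.1, 0.2, 0.7]
gripper_width: 91.2
gripper_force: 0.0
```

```bash
python3 - <<'E'
from h import *
f=cam('top'); print(ray(f,(260.5,244.2),26)); print('large',fit(f,475,295,80,20,80,'rect',114,60,-3))
i=f['img'][:,:,::-1]; x0,y0,x1,y1=225,200,300,285
g=cv2.resize(cv2.cvtColor(i[y0:y1,x0:x1].copy(),6),None,fx=6,fy=6,interpolation=cv2.INTER_CUBIC)
for k in cv2.findContours((g<95).astype(np.uint8),cv2.RETR_CCOMP,1)[0]:
    if len(k)>20 and cv2.contourArea(k)>3000:
      e=cv2.fitEllipse(k); p=((e[0][0]+.5)/6-.5+x0,(e[0][1]+.5)/6-.5+y0); print(np.round(p,2),np.round(e[1],0),ray(f,p,26).round(1))
s=state();print(s['ee_pos'],s['ee_rot'])
E
```

```text
[590.38368832  92.7437204   26.        ]
large [467.25 291.61  -5.55  -3.41   2.69]
[260.22 244.16] [119. 123.] [590.4  93.3  26. ]
[260.23 244.18] [106. 108.] [590.4  93.3  26. ]
[260.19 244.31] [269. 275.] [590.2  93.3  26. ]
[260.16 244.26] [250. 256.] [590.3  93.4  26. ]
[286.15 202.83] [ 47. 130.] [672.   45.1  26. ]
[340.07 192.52] [435. 684.] [693.6 -59.3  26. ]
[475.72701085 294.86361117 105.75138885] [1.79954806e+02 6.08791577e-02 1.77188149e+02]
```

Call:
{"op": "move_arm", "data": {"plan": [{"x": 0,"y": 0,"z": 40,"rx": 0,"ry": 0,"rz": 0},{"x": 0,"y": 0,"z": 30,"rx": 0,"ry": 0,"rz": 0},{"x": 0,"y": 0,"z": 15,"rx": 0,"ry": 0,"rz": 0},{"x": 0,"y": 0,"z": 4,"rx": 0,"ry": 0,"rz": 0},{"x": 0,"y": 0,"z": 0,"rx": 0,"ry": 0,"rz": 0},{"x": 0,"y": 0,"z": 0,"rx": 0,"ry": 0,"rz": 0}]}}

```text
time_s: 27.05
ee_pos: [476.3, 295.4, 17.5]
ee_rot: [179.9, 0.2, 177.2]
force: [0.4, -0.2, -0.0]
gripper_width: 91.1
gripper_force: 0.0
```

Call:
{"op": "move_arm", "data": {"plan": [{"x": 0,"y": 0,"z": 0,"rx": 0,"ry": 0,"rz": 0},{"x": 0,"y": 0,"z": 0,"rx": 0,"ry": 0,"rz": 0},{"x": 0,"y": 0,"z": 0,"rx": 0,"ry": 0,"rz": 0},{"x": 0,"y": 0,"z": 0,"rx": 0,"ry": 0,"rz": 0},{"x": 0,"y": 0,"z": 0,"rx": 0,"ry": 0,"rz": 0},{"x": 0,"y": 0,"z": 0,"rx": 0,"ry": 0,"rz": 0},{"x": 0,"y": 0,"z": 0,"rx": 0,"ry": 0,"rz": 0},{"x": 0,"y": 0,"z": 0,"rx": 0,"ry": 0,"rz": 0}], "grip": 0, "squeeze": 40}}

```text
time_s: 27.85
ee_pos: [475.2, 294.8, 16.2]
ee_rot: [180.0, 0.0, 177.2]
force: [-0.8, -0.6, 3.2]
gripper_width: 59.5
gripper_force: 40.0
```

Call:
{"op": "move_arm", "data": {"plan": [{"x": 0,"y": 0,"z": -10,"rx": 0,"ry": 0,"rz": 0},{"x": 0,"y": 0,"z": -30,"rx": 0,"ry": 0,"rz": 0},{"x": 0,"y": 0,"z": -40,"rx": 0,"ry": 0,"rz": 0},{"x": 0,"y": 0,"z": -25,"rx": 0,"ry": 0,"rz": 0},{"x": 0,"y": 0,"z": -5,"rx": 0,"ry": 0,"rz": 0.1125},{"x": 0,"y": 0,"z": 0,"rx": 0,"ry": 0,"rz": 0.1125},{"x": -27.4,"y": -27.1,"z": 0,"rx": 0,"ry": 0,"rz": 0},{"x": -27.4,"y": -27.1,"z": 0,"rx": 0,"ry": 0,"rz": 0},{"x": -27.4,"y": -27.1,"z": 0,"rx": 0,"ry": 0,"rz": 0},{"x": -27.4,"y": -27.1,"z": 0,"rx": 0,"ry": 0,"rz": 0}]}}

```text
time_s: 28.85
ee_pos: [550.7, 159.3, 124.9]
ee_rot: [-179.9, -0.2, 164.3]
force: [1.0, 0.3, -5.8]
gripper_width: 59.7
gripper_force: 40.0
```

Call:
{"op": "move_arm", "data": {"plan": [{"x": -27.4,"y": -27.1,"z": 0,"rx": 0,"ry": 0,"rz": 0},{"x": -27.4,"y": -27.1,"z": 0,"rx": 0,"ry": 0,"rz": 0},{"x": 0,"y": 0,"z": 0,"rx": 0,"ry": 0,"rz": 0},{"x": 0,"y": 0,"z": 20,"rx": 0,"ry": 0,"rz": 0},{"x": 0,"y": 0,"z": 0,"rx": 0,"ry": 0,"rz": 0},{"x": 0,"y": 0,"z": 0,"rx": 0,"ry": 0,"rz": 0},{"x": 0,"y": 0,"z": 0,"rx": 0,"ry": 0,"rz": 0}]}}

```text
time_s: 29.55
ee_pos: [589.5, 94.3, 106.4]
ee_rot: [180.0, 0.0, 164.4]
force: [0.3, -0.4, -6.6]
gripper_width: 59.8
gripper_force: 40.0
```

Call:
{"op": "move_arm", "data": {"plan": [{"x": 0,"y": 0,"z": 25,"rx": 0,"ry": 0,"rz": 0},{"x": 0,"y": 0,"z": 20,"rx": 0,"ry": 0,"rz": 0},{"x": 0,"y": 0,"z": 10,"rx": 0,"ry": 0,"rz": 0},{"x": 0,"y": 0,"z": 4,"rx": 0,"ry": 0,"rz": 0},{"x": 0,"y": 0,"z": 0,"rx": 0,"ry": 0,"rz": 0},{"x": 0,"y": 0,"z": 0,"rx": 0,"ry": 0,"rz": 0},{"x": 0,"y": 0,"z": 0,"rx": 0,"ry": 0,"rz": 0}]}}

```text
time_s: 30.25
ee_pos: [590.3, 93.9, 48.1]
ee_rot: [179.9, 0.1, 164.3]
force: [0.2, -0.4, -7.2]
gripper_width: 60.1
gripper_force: 40.0
```

Call:
{"op": "move_arm", "data": {"plan": [{"x": 0,"y": 0,"z": 4,"rx": 0,"ry": 0,"rz": 0},{"x": 0,"y": 0,"z": 3,"rx": 0,"ry": 0,"rz": 0},{"x": 0,"y": 0,"z": 1.5,"rx": 0,"ry": 0,"rz": 0},{"x": 0,"y": 0,"z": 1,"rx": 0,"ry": 0,"rz": 0},{"x": 0,"y": 0,"z": 0,"rx": 0,"ry": 0,"rz": 0},{"x": 0,"y": 0,"z": 0,"rx": 0,"ry": 0,"rz": 0}]}}

```text
time_s: 30.85
ee_pos: [589.1, 93.7, 38.2]
ee_rot: [-180.0, -0.0, 164.3]
force: [-5.2, -1.1, 3.3]
gripper_width: 59.8
gripper_force: 40.0
```

Call:
{"op": "move_arm", "data": {"plan": [{"x": 0,"y": 0,"z": 0,"rx": 0,"ry": 0,"rz": 0},{"x": 0,"y": 0,"z": 0,"rx": 0,"ry": 0,"rz": 0},{"x": 0,"y": 0,"z": 0,"rx": 0,"ry": 0,"rz": 0},{"x": 0,"y": 0,"z": 0,"rx": 0,"ry": 0,"rz": 0},{"x": 0,"y": 0,"z": -20,"rx": 0,"ry": 0,"rz": 0},{"x": 0,"y": 0,"z": -40,"rx": 0,"ry": 0,"rz": 0},{"x": 0,"y": 0,"z": -40,"rx": 0,"ry": 0,"rz": 0},{"x": 0,"y": 0,"z": -30,"rx": 0,"ry": 0,"rz": 0}], "grip": 1}}

```text
time_s: 31.65
ee_pos: [590.3, 93.9, 170.0]
ee_rot: [179.9, 0.2, 164.3]
force: [0.1, 0.3, 0.1]
gripper_width: 91.5
gripper_force: 0.0
```

Call:
{"op": "move_arm", "data": {"plan": [{"x": 20,"y": 40,"z": 0,"rx": 0,"ry": 0,"rz": 0},{"x": 20,"y": 40,"z": 0,"rx": 0,"ry": 0,"rz": 0},{"x": 20,"y": 40,"z": 0,"rx": 0,"ry": 0,"rz": 0},{"x": 20,"y": 40,"z": 0,"rx": 0,"ry": 0,"rz": 0},{"x": 20,"y": 40,"z": 0,"rx": 0,"ry": 0,"rz": 0},{"x": 20,"y": 40,"z": 0,"rx": 0,"ry": 0,"rz": 0},{"x": 20,"y": 40,"z": 0,"rx": 0,"ry": 0,"rz": 0},{"x": 0,"y": 0,"z": 0,"rx": 0,"ry": 0,"rz": 0},{"x": 0,"y": 0,"z": 0,"rx": 0,"ry": 0,"rz": 0}]}}

```text
time_s: 32.55
ee_pos: [530.0, 401.9, 167.0]
ee_rot: [-180.0, 0.0, 164.4]
force: [-0.0, 0.2, 0.5]
gripper_width: 91.4
gripper_force: 0.0
```

```bash
python3 - <<'E'
from h import *
for n in('side','top'):
    f=cam(n)
    print('large',fit(f,589,94,75,62,104,'rect',114,60,-15.7)); print('long body',fit(f,612,87,140,18,66,'rect',185,108,-15.5)); print('fan',fit(f,680,69,80,50,66,'rect',108,48,74.5))
    print('small',fit(f,546,-287,60,42,75,'rect',70,48,12.5)); print('mid',fit(f,508,-117,66,45,92,'rect',90,54,2))
cv2.imwrite('pics/t5.png',f['img'][:,:,::-1])
E
```

```text
large [567.52  89.33  14.81 -20.29   0.77]
long body [623.59  92.7  -10.12 -14.98   1.93]
fan [679.51  69.25  -2.41  76.75   1.33]Traceback (most recent call last):
  File "<stdin>", line 5, in <module>
  File "h.py", line 27, in fit
    n,lab,st,_=cv2.connectedComponentsWithStats(m.astype(np.uint8)); m=(lab==1+st[1:,4].argmax()).astype(np.uint8)
                                                                               ~~~~~~~~~~~~~~~^^
ValueError: attempt to get argmax of an empty sequence
```

The arm blocks the side camera, so I'll use the top one only.

```bash
python3 - <<'E'
from h import *
f=cam('top'); cv2.imwrite('pics/t5.png',f['img'][:,:,::-1])
print('large',fit(f,589,94,75,62,104,'rect',114,60,-15.7)); print('long body',fit(f,612,87,140,18,58,'rect',185,108,-15.5))
print('small',fit(f,546,-287,60,42,75,'rect',70,48,12.5)); print('mid',fit(f,508,-117,66,45,92,'rect',90,54,2))
w=cloud(f)
for n,(x,y,r,z0,z1) in dict(can=(722,-90,60,130,160),tape=(398,108,70,15,35),mug=(395,-290,70,80,100)).items():
    q=w[(np.hypot(w[...,0]-x,w[...,1]-y)<r)&(w[...,2]>z0)&(w[...,2]<z1)]; print(n,np.median(q,0).round(1))
E
```

```text
large [ 5.8864e+02  9.3740e+01 -5.3000e-01 -1.5600e+01  4.9000e-01]
long body [612.    87.33  -1.96 -15.36   1.24]
small [ 545.81 -286.12   -0.85   12.56    0.78]
mid [ 5.0802e+02 -1.1584e+02 -3.6000e-01  1.9900e+00  4.1000e-01]
can [734.3 -99.2 144.8]
tape [398.  108.6  25.1]
mug [ 393.  -297.2   90.1]
```

View pics/t5.png

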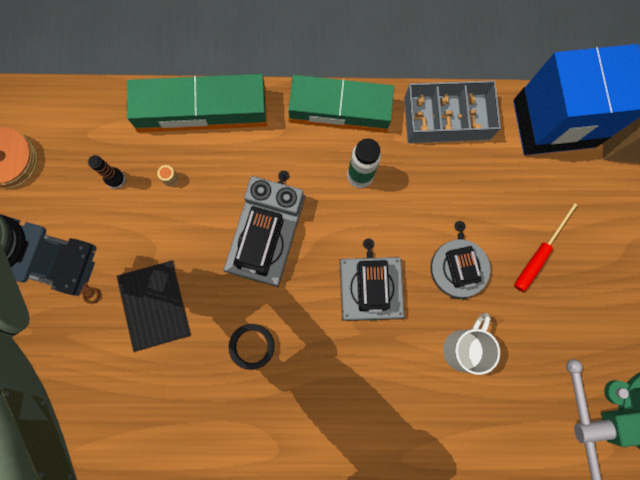

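The large pack is on the long charger (262,240), the middle one on the square charger (374,286) and the small one on the round charger (463,268). All three lie flat and centred, the bystanders haven't moved, and the arm is clear.

```bash
python3 -c "
from workcell import job_done; print(job_done())"
```

```text
the job is handed in; nothing more can be done
None
```

The job is handed in at about 33 s: each pack lies flat on its own charger, within about 2 mm of the pad's centre and aligned to about 0.2° on the square and long chargers, by the last top-camera check; the can, mug and tape roll were left where they stood.

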